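# Tip the orange tube and lay the rolling pin in the tray

### The job

The little wooden rolling pin is hidden in the orange tipping tube: push the tube's raised mouth down so that the pin slides out against the stop, take the pin by the end that sticks out and draw it from the tube. Lay it gently, flat, in the green tray and let go; leave the blue tube as it is.

Things in the scene. Friction and masses are not known exactly. Their poses are not given: they have to be found in the camera images.
- orange_mouth (a point): Centre of the open mouth of an orange tube (outer diameter 36, bore 30, 190 mm long); x axis out of the mouth, y level. It pivots 90 mm behind the mouth, 115 mm above the counter, between cheeks 127 mm high and 36 mm long, on a fixed base 70 wide, 12 mm high. It starts mouth-up 20 degrees, ends at a stop mouth-down 20 degrees; 1 N at the mouth moves it. It stays down once the pin slid.
- pin: Wooden rod 18 mm thick, 160 long, 40 g; origin mid, x along it. Starts hidden in the orange tube. Tipped, it slides within 1 s onto a steel tab (12 mm wide) and sticks out 70 mm, sloping 20 degrees; that end's middle is 53 mm above the counter. The tab reaches the middle of the end face: raise the pin 15 mm or more (the tube swings along), then draw it forward over the tab; 90 mm are in the tube.
- tray: Green melamine tray, fixed, open on top: 240 mm long (its x axis) by 120 mm wide (its y axis) by 22 mm high outside, walls and floor 5 mm thick; origin at the centre of its underside, on the counter.
- blue_mouth (a point): Centre of the mouth of the blue tube, a twin of the orange one on an equal stand of its own, mouth raised 20 degrees; axes as for the orange one. To be left as it is.

How it is judged (in metres and radians):
On the way, in this order (a step that is already met when the one before it is completed fails the run):
1. the orange tube is tipped mouth-down by 11 degrees or more and the pin has slid forward, 40 mm or more of it out of the mouth (angle between orange_mouth's own x axis and vertical above 1.77 rad and x of pin in the frame of orange_mouth above -0.04 m), for 0.2 s.
2. the fingers hold the pin by the end that sticks out, while the rest is still in the tube (contact force between the fingers and pin above 1 N and x of the grasp point in the frame of orange_mouth above 0 m and x of pin in the frame of orange_mouth below 0.07 m), for 0.1 s.
At the end, for the whole second after the job is handed in: The pin lies flat (within 5 degrees of level) on the floor of the green tray, its middle within 80 mm of the tray's centre lengthwise and 55 mm across and no more than 19 mm above the counter, at rest (under 50 mm/s) and let go; the blue tube's mouth is within 15 mm of where it was (x of pin in the frame of tray between -0.08 and 0.08 m and y of pin in the frame of tray between -0.055 and 0.055 m and z of pin in the frame of tray below 0.019 m and angle between pin's own x axis and vertical between 1.48 and 1.66 rad and linear speed of pin below 0.05 m/s and distance of blue_mouth from where it was at the start of the episode below 0.015 m); the robot touches nothing.
It fails at once if the pin, out of the tube and not held, moves faster than 0.8 m/s (dropped from more than about 30 mm, or thrown) (distance between pin and orange_mouth above 0.12 m and contact force between the fingers and pin below 0.05 N and linear speed of pin above 0.8 m/s).
It fails at once if the blue tube is tipped or pushed: its mouth moves more than 25 mm (distance of blue_mouth from where it was at the start of the episode above 0.025 m).
It also fails if it takes over 48 s, if anything falls off the work surface, if the arm or the gripper's body presses on something with over 40 N, if the wrist force passes 120 N, or if a joint passes its speed limit or range.

### The arm

A 6-joint arm with a two-finger parallel gripper is mounted at the origin on the work surface. World frame = base frame: x ahead of the robot, y to its left, z up, the work surface at z = 0. Lengths are in mm, angles in rad, forces in N, time in s.
With the tool pointing down it reaches from about 350 to 975 mm from the base axis. Payload 7.1 kg.
Tool frame: the origin (TCP) lies at the centre of the arm's flange, where the gripper is bolted on; the fingertips stand 182 mm ahead of it and the grasp point (between the pads) lies 163 mm ahead of it; z points along the fingers, y is the line along which they close (so a half turn about z gives the same grasp; the last joint's range is limited). The gripper opens to 88 mm and grips with 3 to 60 N. Pads are 20 mm wide; open, the fingers measure 115 mm over their backs; the gripper's body (75 mm by 178 mm) begins 61 mm behind the grasp point.
Start: joints at [1.29, 0.423, 1.63, -0, 1.089, -0.019], TCP at [161.731, 603.697, 404.675] pointing down, gripper open.
Joint ranges: [-3, 3], [-0.9, 2.11], [0.09, 2.58], [-1.31, 4.45], [0.11, 2.69], [-2.54, 2.54]. Speed limits (rad/s): [2.39, 2.39, 3.01, 3.14, 3.14, 3.14].

### API

Orientations are given as a rotation vector (axis times angle).
In Python, from workcell import readout, get_image, ctrl gives the robot as it stands.
- The arm moves only by the tool step_arm, never from a script. Its argument "targets" is a list that holds one entry, the list of rows, each a list of 7 numbers: the shift along the world's x, y, z as a fraction of full scale, then the turn, a rotation vector about the world's x, y, z as a fraction of full scale, then the opening, from 0 (shut) to 1 (fully open). In form: [[[dx, dy, dz, wx, wy, wz, claw], ...]]. A call has exactly 5 rows; each row shifts and turns the commanded pose from where the row before left it; what a row does not reach is not made up. Full scale, the value 1, is 0.05 m for a shift and 4 degrees for a turn. A row lasts 1/8 s, in which the tool goes at most 62.5 mm and 10.7 degrees, less where a joint would pass 70% of its speed; a pose out of reach is approached as far as the arm can. A call with a number of a shift or a turn outside -1 to 1 is refused whole. A call with a gripper value outside its range is refused whole. The fingers move at their own pace and stop on an object; the grip force is fixed at half the most. Time passes only in rows, so rows that do not move let the fingers close, or fill a call up. It gives the time, the measured TCP pose, the force, the opening and the grip force at its end, in the units of the state.
- readout.get_obs(): the state, without advancing time (a new reading comes with each control period).
- get_image(name): name is "side" or "top"; returns a dict with "pixels" (400x640x3 uint8, red, green, blue), "intrinsics" (3x3 intrinsics, pixels), "extrinsics" (4x4, takes a point from world to camera coordinates). Camera axes: x right, y down, z forward; pixel columns grow to the right and rows downward; lengths in mm; the calibration is good to about 2 mm. A picture is of the moment at which its call begins. There is no depth.
- ctrl.close_job(): hands the job in; it is judged then, once.
The state is a dict: "t": time; "qpos": joint angles; "qvel": joint speeds; "joint_torque": joint torques, N m; "ee_pos": TCP position; "orientation": TCP orientation; "ft_force": force on the tool from outside, world axes, zero at the start; "moment": the same for the moment, N m; "width": finger opening in mm; "grasp_force": force on a finger pad.
Only numpy, scipy, OpenCV 4.12 (cv2) and the standard library are available. Lean on these libraries where they do the work, as an engineer would, in place of code of your own. Each camera call takes 0.05 s, during which the arm holds its last target. There are 200 camera calls.

## Working session

There is one attempt and no reset: what is moved stays moved. The work goes in short steps, Python scripts to look and compute and a tool call to move; the robot and the scene stay as the last step left them, time stands still between calls to the robot, and variables do not carry over. Pictures are saved under pics/ and viewed, at most 10 in all, crops included, and the job is handed in when it is done.

Besides the shell and the picture viewer there is one more tool, called after "Request:" as a command line: name --argument value ..., lists and objects as JSON in quotes. step_arm: Moves the arm, as the interface text tells. Shift numbers are shares of 0.05 m and turn numbers shares of 4 degrees, none past 1 either way. Its arguments: {"type":"object","properties":{"targets":{"type":"array"}},"required":["targets"]}

```bash
mkdir -p pics; cat > h.py <<'E'
import numpy as np, cv2
from workcell import readout, get_image, ctrl
def snap(n,f):
    d=get_image(n); cv2.imwrite('pics/'+f,d['pixels'][:,:,::-1]); return d
def ray(d,u,v):
    K=np.array(d['intrinsics']);E=np.array(d['extrinsics'])
    R=E[:3,:3];c=-R.T@E[:3,3]; w=R.T@np.linalg.solve(K,[u,v,1.]); return c,w/np.linalg.norm(w)
def onz(d,u,v,z):
    c,w=ray(d,u,v); return c+w*(z-c[2])/w[2]
def proj(d,p):
    E=np.array(d['extrinsics']);q=np.array(d['intrinsics'])@(E[:3,:3]@np.array(p,float)+E[:3,3]); return q[:2]/q[2]
def tri(d1,p1,d2,p2):
    A=np.zeros((3,3));b=np.zeros(3);L=[ray(d1,*p1),ray(d2,*p2)]
    for c,w in L:
        M=np.eye(3)-np.outer(w,w);A+=M;b+=M@c
    x=np.linalg.solve(A,b); return x,[float(np.linalg.norm((np.eye(3)-np.outer(w,w))@(x-c))) for c,w in L]
E
python3 - <<'E'
from h import *
import pickle
D={}
for n in('side','top'):
    D[n]=snap(n,n+'0.png'); E=np.array(D[n]['extrinsics']); print(n,-E[:3,:3].T@E[:3,3],E[2,:3])
    h=cv2.cvtColor(D[n]['pixels'],cv2.COLOR_RGB2HSV)
    for c,(a,b) in dict(orange=(5,18),green=(45,85),blue=(98,125)).items():
        m=cv2.inRange(h,(a,100,60),(b,255,255))
        for k in cv2.findContours(m,0,2)[0]:
            if cv2.contourArea(k)>80: print(c,cv2.contourArea(k),[np.round(x,1) for x in cv2.minAreaRect(k)[:2]],cv2.boxPoints(cv2.minAreaRect(k)).round().tolist())
pickle.dump(D,open('d0.pkl','wb'))
E
```

```text
side [ 411.11292842 -538.48451544  558.86614954] [ 0.1858374   0.71155299 -0.6776111 ]
orange 2129.0 [array([264.6, 180.8]), array([98.1, 32.6])] [[246.0, 133.0], [279.0, 131.0], [283.0, 229.0], [251.0, 231.0]]
orange 1668.0 [array([337.9, 173.7]), array([100.2,  32.2])] [[312.0, 128.0], [343.0, 121.0], [364.0, 220.0], [332.0, 226.0]]
orange 14179.5 [array([565.8, 191.1]), array([340.2, 103.8])] [[415.0, 97.0], [493.0, 29.0], [717.0, 285.0], [639.0, 353.0]]
orange 445.0 [array([191.4,  69.6]), array([21.5, 26.2])] [[176.0, 64.0], [200.0, 55.0], [207.0, 76.0], [182.0, 84.0]]
green 5933.5 [array([383.6, 362.6]), array([88.5, 89.8])] [[332.0, 326.0], [421.0, 312.0], [435.0, 399.0], [346.0, 413.0]]
green 187.0 [array([441.6, 163.7]), array([35.7, 13.1])] [[423.0, 166.0], [426.0, 153.0], [461.0, 161.0], [458.0, 174.0]]
blue 574.0 [array([340.1, 132.6]), array([41. , 18.6])] [[320.0, 122.0], [335.0, 111.0], [360.0, 143.0], [345.0, 155.0]]
blue 7914.0 [array([559.8, 158.6]), array([166.9,  69.3])] [[472.0, 137.0], [514.0, 81.0], [647.0, 181.0], [606.0, 236.0]]
top [ 493.54153498  -74.60175272 1037.43570242] [ 0.04287501 -0.0263013  -0.99873419]
orange 3594.0 [array([240.6, 226.6]), array([135.7,  33.3])] [[172.0, 238.0], [174.0, 205.0], [310.0, 216.0], [307.0, 249.0]]
orange 1890.5 [array([238.8, 150.5]), array([104.1,  31.3])] [[186.0, 161.0], [189.0, 130.0], [292.0, 140.0], [289.0, 171.0]]
orange 446.5 [array([625.5,  37.5]), array([75., 27.])] [[612.0, 0.0], [639.0, 0.0], [639.0, 75.0], [612.0, 75.0]]
green 5595.5 [array([415.1, 172.9]), array([111.4,  54.8])] [[357.0, 195.0], [362.0, 140.0], [473.0, 151.0], [468.0, 206.0]]
green 613.0 [array([280.1,  59.6]), array([32.6, 30.6])] [[258.0, 57.0], [281.0, 37.0], [302.0, 62.0], [279.0, 82.0]]
blue 1515.5 [array([201.9, 140.5]), array([94.2, 17.7])] [[154.0, 147.0], [155.0, 129.0], [249.0, 134.0], [248.0, 152.0]]
```

View pics/side0.png

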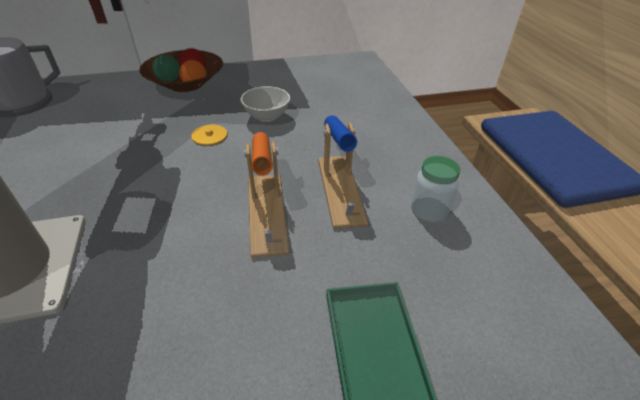

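View pics/top0.png

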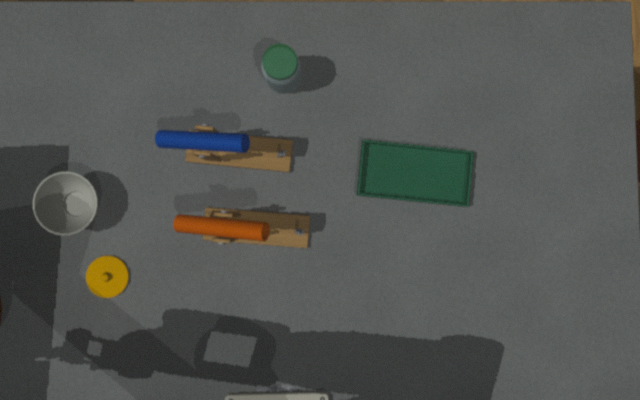

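The side view shows the orange tube (262,155) and blue tube (340,133), both with mouths toward the camera and tabs at (267,232) and (350,208). The top view shows the orange tube from (175,224) to its mouth at (268,230), the blue tube from (155,139) to (248,142), and the tray at (415,173).

```bash
cat > m.py <<'E'
from h import *
def tube(d,lo,hi,zp=115):
    h=cv2.cvtColor(d['pixels'],cv2.COLOR_RGB2HSV)
    m=cv2.inRange(h,(lo,200,60),(hi,255,255))
    ks=[k for k in cv2.findContours(m,0,2)[0] if 200<cv2.contourArea(k)<4000]
    return [(cv2.contourArea(k),cv2.minAreaRect(k),cv2.boxPoints(cv2.minAreaRect(k))) for k in ks]
E
python3 - <<'E'
from m import *
import pickle
D=pickle.load(open('d0.pkl','rb'));d=D['top']
for nm,lo,hi in(('o',3,14),('b',105,125)):
    for a,r,b in tube(d,lo,hi):
        print(nm,a,b.round(1).tolist())
        b=b[np.argsort(b[:,0])]; L=b[:2].mean(0);R=b[2:].mean(0)
        # end heights: mouth up 20: centre at 115+90s=145.8; rear 115-100s=80.8
        print('rear',onz(d,*L,81+17).round(),'mouth',onz(d,*R,146).round(), 'len')
h=cv2.cvtColor(d['pixels'],cv2.COLOR_RGB2HSV);m=cv2.inRange(h,(45,100,20),(85,255,255))
k=max(cv2.findContours(m,0,2)[0],key=cv2.contourArea);b=cv2.boxPoints(cv2.minAreaRect(k))
P=np.array([onz(d,*q,22) for q in b]);print('tray',P.round().tolist(),P.mean(0).round(1))
for q in((301,228),(309,214),(308,248),(204,208),(202,241)):print(q,onz(d,*q,12).round())
for q in((283,150),): print('blue tab',onz(d,*q,12).round())
print(readout.get_obs())
E
```

```text
o 1393.5 [[173.10000610351562, 232.10000610351562], [174.6999969482422, 214.5], [268.79998779296875, 222.6999969482422], [267.29998779296875, 240.3000030517578]]
rear [470. 188.  98.] mouth [454.   2. 146.] len
tray [[525.0, -176.0, 22.0], [641.0, -190.0, 22.0], [615.0, -428.0, 22.0], [498.0, -414.0, 22.0]] [ 570. -302.   22.]
(301, 228) [455. -57.  12.]
(309, 214) [484. -74.  12.]
(308, 248) [412. -71.  12.]
(204, 208) [500. 149.  12.]
(202, 241) [430. 153.  12.]
blue tab [622. -20.  12.]
{'t': 0.1, 'qpos': array([ 1.28996495e+00,  4.23729277e-01,  1.63060821e+00, -9.75350254e-06,
        1.08859604e+00, -1.90398811e-02]), 'qvel': array([ 0.00139942, -0.00060954, -0.00052325, -0.00065867, -0.00133793,
        0.00094169]), 'joint_torque': array([-8.11989639e-05, -5.45613027e+01, -2.74323857e+01,  6.44806330e-02,
        1.87709054e-02, -5.09659174e-05]), 'ee_pos': array([161.68676297, 603.45983507, 404.00331617]), 'orientation': array([-4.10015659e-01, -3.11452764e+00,  2.08451965e-03]), 'ft_force': array([ 0.53289545,  0.67699935, -0.4890934 ]), 'moment': array([-0.00292765, -0.00791566, -0.03606393]), 'grasp_force': 0.0, 'width': 87.75364249681547}
```

Request:
step_arm --targets '[[[0.295,-0.585,0,0,0,-1,0],[0.295,-0.585,0,0,0,-1,0],[0.295,-0.585,0,0,0,-1,0],[0.295,-0.585,0,0,0,-1,0],[0.295,-0.585,0,0,0,-1,0]]]'

```text
t: 0.72
ee_pos: [235.8, 456.4, 404.4]
orientation: [-0.948, -2.995, 0.001]
ft_force: [0.2, 0.1, -0.6]
width: 41.4
grasp_force: 0.0
```

Request:
step_arm --targets '[[[0.295,-0.585,0,0,0,-1,0],[0.295,-0.585,0,0,0,-1,0],[0.295,-0.585,0,0,0,-1,0],[0.295,-0.585,0,0,0,-1,0],[0.295,-0.585,0,0,0,-1,0]]]'

```text
t: 1.35
ee_pos: [309.5, 310.1, 404.5]
orientation: [-1.454, -2.785, 0.001]
ft_force: [-0.4, 1.3, 1.0]
width: 0.4
grasp_force: 0.0
```

Request:
step_arm --targets '[[[0.295,-0.585,0,0,0,-1,0],[0.295,-0.585,0,0,0,-1,0],[0.295,-0.585,0,0,0,-1,0],[0.295,-0.585,0,0,0,-1,0],[0.295,-0.585,0,0,0,-1,0]]]'

```text
t: 1.98
ee_pos: [383.2, 163.9, 404.6]
orientation: [-1.915, -2.49, 0.0]
ft_force: [0.5, -0.1, -0.3]
width: 0.4
grasp_force: 0.0
```

Request:
step_arm --targets '[[[0.295,-0.585,0,0,0,-1,0],[0.295,-0.585,0,0,0,-1,0],[0.295,-0.585,0,0,0,-1,0],[0.295,-0.585,0,0,0,-1,0],[0.295,-0.585,0,0,0,-1,0]]]'

```text
t: 2.6
ee_pos: [457.0, 17.6, 404.5]
orientation: [-2.319, -2.119, 0.0]
ft_force: [0.3, 0.5, 1.2]
width: 0.4
grasp_force: 0.0
```

Request:
step_arm --targets '[[[0,0,-0.3,0,0,0,0],[0,0,-0.3,0,0,0,0],[0,0,0,0,0,0,0],[0,0,0,0,0,0,0],[0,0,0,0,0,0,0]]]'

```text
t: 3.22
ee_pos: [456.8, 19.1, 375.0]
orientation: [2.315, 2.123, 0.001]
ft_force: [0.5, -0.7, -0.5]
width: 0.3
grasp_force: 0.0
```

```bash
python3 - <<'E'
from h import *
d=snap('side','s1.png');p=proj(d,[456.5,18,193]).astype(int);print(p)
x,y=p;x=min(max(x,130),510);y=max(y,100)
cv2.imwrite('pics/s1c.png',cv2.resize(d['pixels'][y-100:y+100,x-130:x+130,::-1],None,fx=3,fy=3))
E
```

```text
[260 139]
```

View pics/s1c.png

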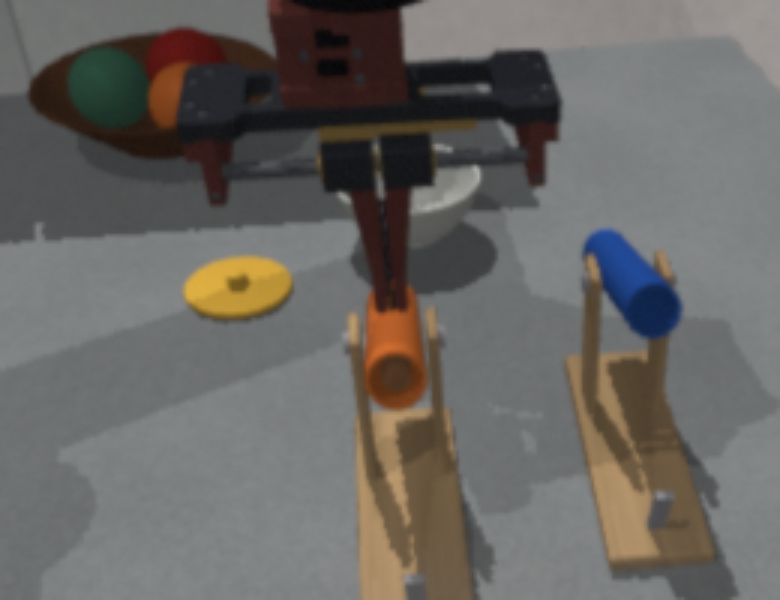

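The closed fingertips (crop 390,300) sit centred above the orange tube, and its mouth is at (397,375) with the pin visible inside. Next I push down.

Request:
step_arm --targets '[[[0,0,-0.2,0,0,0,0],[0,0,-0.2,0,0,0,0],[0,0,-0.2,0,0,0,0],[0,0,-0.2,0,0,0,0],[0,0,-0.2,0,0,0,0]]]'

```text
t: 3.9
ee_pos: [456.7, 18.7, 323.9]
orientation: [-2.316, -2.122, 0.0]
ft_force: [0.0, -0.1, 0.9]
width: 0.5
grasp_force: 0.3
```

Request:
step_arm --targets '[[[0,0,-0.2,0,0,0,0],[0,0,-0.2,0,0,0,0],[0,0,-0.2,0,0,0,0],[0,0,0,0,0,0,0],[0,0,0,0,0,0,0]]]'

```text
t: 4.53
ee_pos: [456.8, 18.7, 294.7]
orientation: [-2.316, -2.122, -0.0]
ft_force: [0.6, 0.3, -0.1]
width: 0.5
grasp_force: 0.0
```

Request:
step_arm --targets '[[[0,0,0,0,0,0,0],[0,0,0,0,0,0,0],[0,0,0,0,0,0,0],[0,0,0,0,0,0,0],[0,0,0,0,0,0,0]]]'

```text
t: 5.15
ee_pos: [456.8, 18.7, 294.8]
orientation: [2.316, 2.122, 0.0]
ft_force: [0.5, 0.1, -0.2]
width: 0.4
grasp_force: 0.2
```

```bash
python3 - <<'E'
from h import *
d=snap('side','s2.png')
cv2.imwrite('pics/s2c.png',cv2.resize(d['pixels'][90:270,150:410,::-1],None,fx=3,fy=3))
E
```

```text
(no output)
```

View pics/s2c.png

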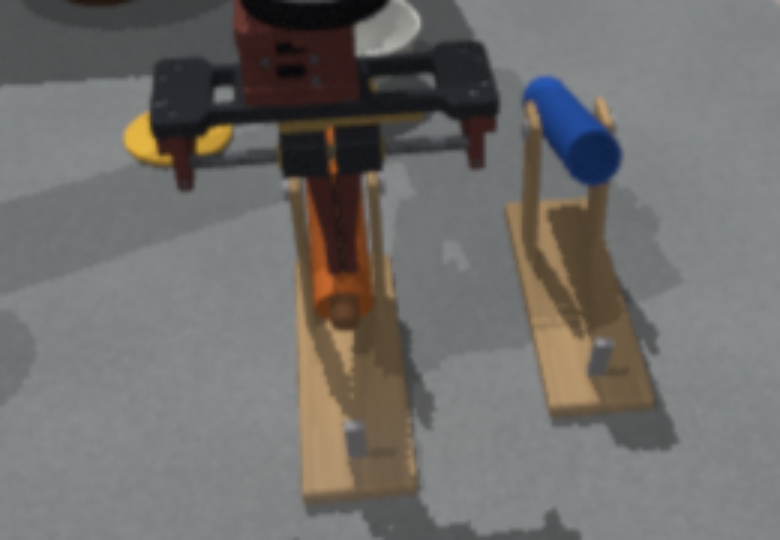

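The tube is down with its mouth at crop (345,305), but the pin face is still at the mouth. The tube needs to tip further.

Request:
step_arm --targets '[[[0,0,-0.1,0,0,0,0],[0,0,-0.1,0,0,0,0],[0,0,0,0,0,0,0],[0,0,0,0,0,0,0],[0,0,0,0,0,0,0]]]'

```text
t: 5.82
ee_pos: [458.8, 17.6, 289.2]
orientation: [2.31, 2.12, 0.006]
ft_force: [-9.9, -13.2, 58.9]
width: 0.8
grasp_force: 30.2
```

Request:
step_arm --targets '[[[0,0,0,0,0,0,0],[0,0,0,0,0,0,0],[0,0,0,0,0,0,0],[0,0,0,0,0,0,0],[0,0,0,0,0,0,0]]]'

```text
t: 6.45
ee_pos: [458.8, 17.5, 289.2]
orientation: [2.31, 2.12, 0.006]
ft_force: [-10.3, -12.7, 58.8]
width: 0.5
grasp_force: 30.2
```

```bash
python3 - <<'E'
from h import *
d=snap('side','s3.png')
cv2.imwrite('pics/s3c.png',cv2.resize(d['pixels'][90:270,150:410,::-1],None,fx=3,fy=3))
E
```

```text
(no output)
```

View pics/s3c.png

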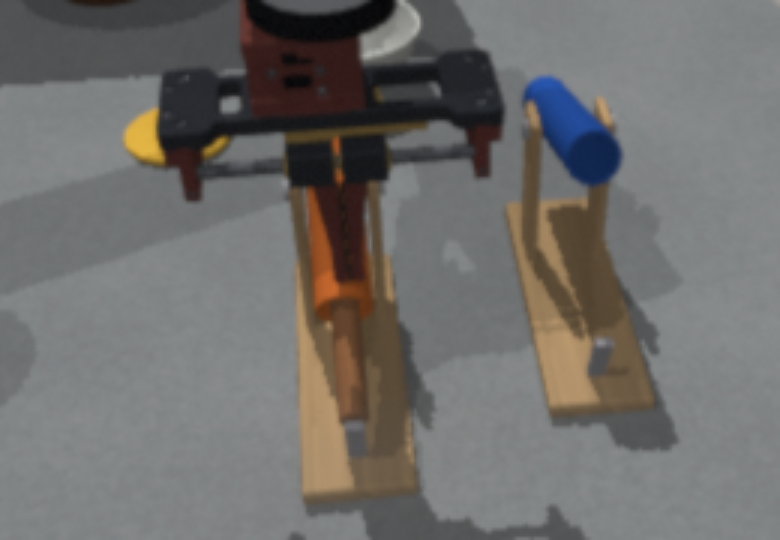

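The pin has slid out onto the tab, its end at crop (352,418), about pixel (267,229). I'll lift, move forward, tilt 20° and open.

Request:
step_arm --targets '[[[0,0,0.1,0,0,0,0],[0,0,0.2,0,0,0,0],[0,0,0.3,0,0,0,0],[0,0,0.4,0,0,0,0],[0,0,0.4,0,0,0,0.3]]]'

```text
t: 7.12
ee_pos: [456.6, 18.9, 355.5]
orientation: [-2.316, -2.122, 0.001]
ft_force: [0.0, 0.3, -0.2]
width: 7.6
grasp_force: 0.0
```

Request:
step_arm --targets '[[[-0.04,-0.48,0,1,-0.085,0,0.6],[-0.04,-0.48,0,1,-0.085,0,0.6],[-0.04,-0.48,0,1,-0.085,0,0.6],[-0.04,-0.48,0,1,-0.085,0,0.6],[-0.04,-0.48,0,1,-0.085,0,0.6]]]'

```text
t: 7.75
ee_pos: [446.6, -101.9, 355.0]
orientation: [-2.122, -1.945, -0.378]
ft_force: [0.2, 0.2, 1.4]
width: 52.5
grasp_force: 0.0
```

Request:
step_arm --targets '[[[0,0,0,0,0,0,0.6],[0,0,0,0,0,0,0.6],[0,0,0,0,0,0,0.6],[0,0,0,0,0,0,0.6],[0,0,0,0,0,0,0.6]]]'

```text
t: 8.38
ee_pos: [446.8, -100.9, 354.7]
orientation: [-2.123, -1.947, -0.375]
ft_force: [-0.1, -0.9, -0.2]
width: 52.7
grasp_force: 0.0
```

```bash
python3 - <<'E'
from h import *
from scipy.spatial.transform import Rotation as R
d=snap('side','s4.png')
cv2.imwrite('pics/s4c.png',cv2.resize(d['pixels'][70:270,150:410,::-1],None,fx=3,fy=3))
o=readout.get_obs();M=R.from_rotvec(o['orientation']).as_matrix();print(o['ee_pos'],M.round(3).tolist(),'grasp',o['ee_pos']+163*M[:,2])
print(onz(d,267.3,229.3,61))
for p in ([450,-57,61],[453,-28.5,72],o['ee_pos']+163*M[:,2]):
    q=proj(d,p);print(q.round(1),'crop',((q-[150,70])*3).round())
E
```

```text
[ 446.77737767 -100.97018386  354.70659718] [[0.081, 0.996, 0.029], [0.936, -0.086, 0.342], [0.343, -0.001, -0.939]] grasp [451.48082406 -45.24287857 201.60093093]
[446.32907618 -59.03806963  61.        ]
[269.2 228.1] crop [358. 474.]
[268.1 212.2] crop [354. 427.]
[262.7 158.1] crop [338. 264.]
```

View pics/s4c.png

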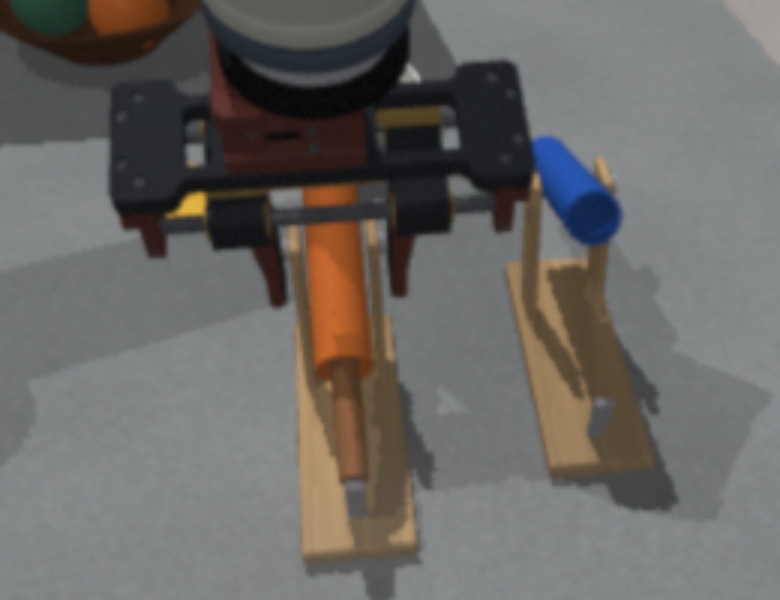

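The pin lies between the open fingers' columns, with the fingertips at crop (278,300) and (400,290), the pin from (345,365) to (352,478), and the tube held down. Next I descend and grip.

Request:
step_arm --targets '[[[-0.01,0.05,-0.5,0,0,0,0.6],[-0.01,0.05,-0.5,0,0,0,0.6],[-0.01,0.05,-0.5,0,0,0,0.6],[-0.01,0.05,-0.5,0,0,0,0.6],[-0.01,0.05,-0.4,0,0,0,0.6]]]'

```text
t: 9.05
ee_pos: [444.2, -88.6, 233.8]
orientation: [-2.124, -1.946, -0.374]
ft_force: [-0.2, -1.3, 0.4]
width: 52.8
grasp_force: 0.0
```

Request:
step_arm --targets '[[[0,0.05,-0.37,0,0,0,0.6],[0,0,0,0,0,0,0.6],[0,0,0,0,0,0,0.6],[0,0,0,0,0,0,0],[0,0,0,0,0,0,0]]]'

```text
t: 9.68
ee_pos: [444.4, -86.4, 216.8]
orientation: [-2.124, -1.947, -0.376]
ft_force: [0.4, -0.4, 0.6]
width: 36.0
grasp_force: 0.0
```

Request:
step_arm --targets '[[[0,0,0,0,0,0,0],[0,0,0,0,0,0,0],[0,0,0,0,0,0,0],[0,0,0,0,0,0,0],[0,0,0,0,0,0,0]]]'

```text
t: 10.3
ee_pos: [444.3, -86.3, 216.2]
orientation: [-2.124, -1.946, -0.375]
ft_force: [0.5, -0.1, 1.0]
width: 17.7
grasp_force: 29.9
```

Request:
step_arm --targets '[[[0.013,0.149,0.242,-1,0.085,0,0],[0.014,0.165,0.232,-1,0.085,0,0],[0.015,0.181,0.22,-1,0.085,0,0],[0.017,0.197,0.208,-1,0.085,0,0],[0.018,0.21,0.192,-1,0.085,0,0]]]'

```text
t: 10.92
ee_pos: [447.9, -40.9, 271.2]
orientation: [2.315, 2.121, -0.003]
ft_force: [-0.4, 0.4, -0.3]
width: 17.4
grasp_force: 29.9
```

Request:
step_arm --targets '[[[0,0,0,0,0,0,0],[0,0,0,0,0,0,0],[-0.02,-0.2,0,0,0,0,0],[-0.02,-0.2,0,0,0,0,0],[-0.02,-0.2,0,0,0,0,0]]]'

```text
t: 11.55
ee_pos: [444.9, -72.3, 270.7]
orientation: [-2.317, -2.121, 0.0]
ft_force: [-0.3, 0.1, -1.5]
width: 17.3
grasp_force: 29.9
```

Forces are low, so I continue drawing the pin out.

Request:
step_arm --targets '[[[-0.034,-0.4,0,0,0,0,0],[-0.034,-0.4,0,0,0,0,0],[-0.034,-0.4,0,0,0,0,0],[-0.034,-0.4,0,0,0,0,0],[-0.034,-0.4,0,0,0,0,0]]]'

```text
t: 12.18
ee_pos: [436.2, -172.6, 270.8]
orientation: [-2.317, -2.121, -0.0]
ft_force: [0.2, 0.6, -0.4]
width: 17.5
grasp_force: 29.9
```

```bash
python3 - <<'E'
from h import *
d=snap('side','s5.png')
E
```

```text
(no output)
```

View pics/s5.png

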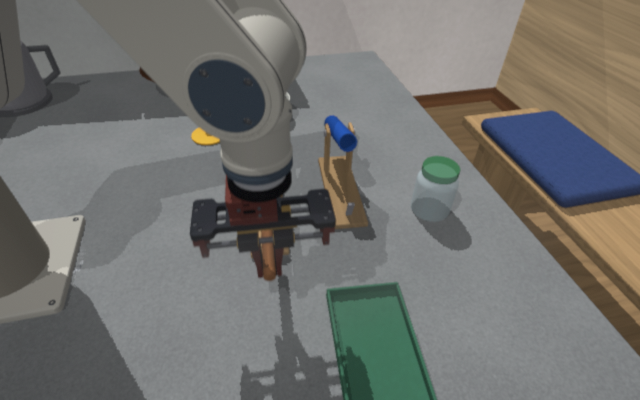

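The pin is drawn clear of the tube (end at pixel 268,273) and the blue tube is untouched. I move above the tray.

Request:
step_arm --targets '[[[0.518,-0.716,0,0,0,0,0],[0.518,-0.716,0,0,0,0,0],[0.518,-0.716,0,0,0,0,0],[0.518,-0.716,0,0,0,0,0],[0.518,-0.716,0,0,0,0,0]]]'

```text
t: 12.85
ee_pos: [566.4, -351.8, 270.6]
orientation: [-2.317, -2.121, -0.0]
ft_force: [0.0, -0.5, -0.6]
width: 17.6
grasp_force: 29.9
```

Request:
step_arm --targets '[[[0,0,-0.3,0,0,0,0],[0,0,-0.3,0,0,0,0],[0,0,-0.3,0,0,0,0],[0,0,0,0,0,0,0],[0,0,0,0,0,0,0]]]'

```text
t: 13.48
ee_pos: [566.1, -349.9, 226.0]
orientation: [-2.316, -2.123, -0.0]
ft_force: [-0.1, 0.1, -0.5]
width: 17.5
grasp_force: 29.9
```

```bash
python3 - <<'E'
from h import *
a=snap('side','s6.png');b=snap('top','t6.png')
cv2.imwrite('pics/c6.png',np.hstack([cv2.resize(a['pixels'][180:400,250:530,::-1],(400,314)),cv2.resize(b['pixels'][70:290,320:600,::-1],(400,314))]))
E
```

```text
(no output)
```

View pics/c6.png

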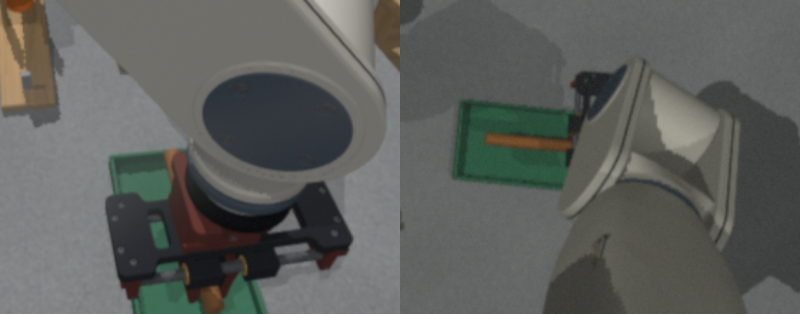

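The pin is over the tray, centred across it (top view 530,143), and parallel to its long side. Next I lower it.

Request:
step_arm --targets '[[[0,0,-0.2,0,0,0,0],[0,0,-0.2,0,0,0,0],[0,0,-0.2,0,0,0,0],[0,0,-0.08,0,0,0,0],[0,0,0,0,0,0,0]]]'

```text
t: 14.2
ee_pos: [565.9, -350.1, 191.3]
orientation: [-2.316, -2.122, 0.0]
ft_force: [-0.2, 1.0, -0.4]
width: 17.4
grasp_force: 29.9
```

Request:
step_arm --targets '[[[0,0,-0.04,0,0,0,0],[0,0,0,0,0,0,0],[0,0,0,0,0,0,0],[0,0,0,0,0,0,0],[0,0,0,0,0,0,0]]]'

```text
t: 14.82
ee_pos: [566.1, -350.2, 190.0]
orientation: [2.316, 2.122, 0.0]
ft_force: [0.1, 0.2, -1.2]
width: 17.0
grasp_force: 29.9
```

Request:
step_arm --targets '[[[0,0,-0.02,0,0,0,0],[0,0,0,0,0,0,0.5],[0,0,0,0,0,0,0.5],[0,0,0,0,0,0,0.5],[0,0,0,0,0,0,0.5]]]'

```text
t: 15.45
ee_pos: [566.1, -350.2, 188.9]
orientation: [2.316, 2.122, 0.0]
ft_force: [-0.5, 0.3, -0.2]
width: 43.7
grasp_force: 0.0
```

Request:
step_arm --targets '[[[0,0,0,0,0,0,0.5],[0,0,0.2,0,0,0,0.5],[0,0,0.4,0,0,0,0.5],[0,0,0.8,0,0,0,0.5],[0,0,0.8,0,0,0,0.5]]]'

```text
t: 16.08
ee_pos: [566.1, -350.2, 301.4]
orientation: [2.316, 2.122, 0.0]
ft_force: [0.2, -0.2, -0.1]
width: 44.1
grasp_force: 0.0
```

Request:
step_arm --targets '[[[-0.5,0.5,0.4,0,0,0,0.5],[-0.5,0.5,0.4,0,0,0,0.5],[-0.5,0.5,0.2,0,0,0,0.5],[-0.5,0.5,0,0,0,0,0.5],[-0.5,0.5,0,0,0,0,0.5]]]'

```text
t: 16.7
ee_pos: [440.3, -224.5, 350.6]
orientation: [2.315, 2.121, 0.001]
ft_force: [0.8, 0.2, 0.3]
width: 43.7
grasp_force: 0.0
```

```bash
python3 - <<'E'
from h import *
a=snap('side','s7.png');b=snap('top','t7.png')
cv2.imwrite('pics/c7.png',np.hstack([cv2.resize(a['pixels'],(400,250)),cv2.resize(b['pixels'],(400,250))])[:,:,::-1])
E
```

```text
(no output)
```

View pics/c7.png

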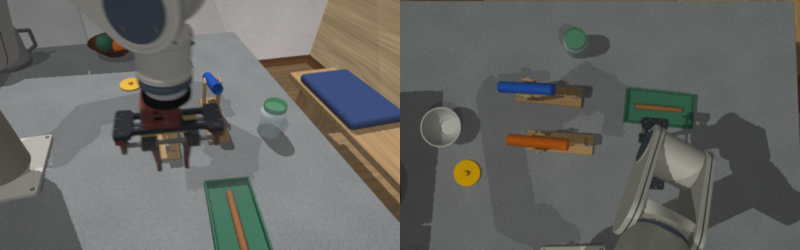

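The pin lies flat in the tray near its centre (659,108 in the top half), and both tubes stand. I settle the arm and hand in.

Request:
step_arm --targets '[[[0,0,0,0,0,0,0.5],[0,0,0,0,0,0,0.5],[0,0,0,0,0,0,0.5],[0,0,0,0,0,0,0.5],[0,0,0,0,0,0,0.5]]]'

```text
t: 17.42
ee_pos: [441.2, -225.3, 348.7]
orientation: [-2.316, -2.122, 0.0]
ft_force: [-0.1, 0.0, 0.2]
width: 43.9
grasp_force: 0.0
```

```bash
python3 -c "
from workcell import ctrl
print(ctrl.close_job())"
```

```text
the job is handed in; nothing more can be done
None
```

The pin was tipped out, drawn from the orange tube, laid flat near the centre of the green tray and let go with the blue tube untouched; the job was handed in at about 17 s of the 48 s limit, and no verdict was returned.

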